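# Rivet a spectacle hinge home with the mallet

## Task

One hinge of the donated spectacle front in the riveting stand still stands proud on its rivets. Push the loaded carriage fully home under the sprung punch, then pick up the wooden mallet and strike the punch down smartly with it so that the hinge is driven fully home, hitting the punch with nothing but the mallet. Let the punch spring back, stand the mallet back on its rubber mat as it stood, on its striking face, and leave the carriage home and the other things on the table alone.

Things in the scene. Friction and masses are not known exactly. Their poses are not given: they have to be found in the camera images.
- stand: Riveting stand, fixed: grey base 285 x 116 x 20 mm, grey column with an arm over the base, steel punch upright in the arm's end. Origin on the table under the punch axis; x points from punch to column, z up. Base: x -195 to 90, y -69 to 47 mm. Column: x 30 to 78 mm. Arm: x -22 to 78, y -20 to 20 mm, heights 80 to 116 mm; guide bush on it to 128 mm.
- punch_top (a point): Centre of the flat round top of the steel punch head, 36 mm in diameter, 18 mm thick, its top 168 mm above the table at rest. The punch is free to slide straight down 16 mm against its return spring (about 2.5 N at first touch, 6 N at the bottom) and springs back up when released. Strike it at about 0.15 m/s or faster; a slow press is not a blow.
- punch (a joint): How far the punch is driven down, m: 0 at rest, 0.016 at its stop. With the carriage home its nose meets the proud hinge at 0.009 and has it fully home at 0.015.
- carriage (a joint): How far the carriage is drawn out, m: 0 is home against its stop (the hinge is then exactly under the punch), 0.050 is fully out. It slides along the stand's x axis, inwards is +x (towards the column). It rubs with about 3 N and stays where it is left. It counts as home within 3 mm.
- carriage_post (a point): The carriage's upright black hand post, 16 mm in diameter, at the carriage's outer end (away from the column). This point: on its axis, 60 mm above the table; post top 78 mm, plate at its foot 32 mm above the table. The plate ends 14 mm beyond the axis. Moves with the carriage; when home it is at stand x -162, y -11 mm. Push it from its outer side, or grip it.
- hinge (a joint): How far the small steel hinge (13 x 9 mm, on the column-side end of the spectacle front) has been driven down on its rivets, m: 0 proud, 0.006 fully home (0.0048 counts). It resists with about 8 N and stays where it is driven; punch and hinge together take about 15 N. The punch sets it only with the carriage home.
- mallet_head (a point): Centre of the head of the wooden mallet (0.24 to 0.38 kg): a barrel 84 mm long, 54 mm in diameter at its two flat striking faces, 60 mm at the middle. It stands on one face on the mat, so this point is 42 mm above that face. z up along the barrel; the handle runs from it along -x.
- mallet_grip (a point): Grip point on the mallet's handle, on its centre line, 60 mm from the head's axis, 42 mm above the face it stands on. The handle is level, 20 mm wide (y), 24 mm high (z), and runs along x from 25 to 155 mm from the head's axis. Same axes as the head, which lies towards +x from here. A firm grip (80 N or more) keeps the mallet from turning when it strikes.
- mat_centre (a point): Centre of the top of the fixed black rubber mat, 180 (x) x 140 (y) mm, 4 mm thick; the mallet head stands on it.
- case: Bystander: closed black spectacle case, 62 x 162 x 41 mm, loose.
- spectacles: Bystander: folded pair of spectacles standing on its rims, 142 x 27 x 45 mm, loose.
- lens_tray: Bystander: open grey plastic tray with loose lenses, 100 x 160 x 30 mm.
Not all that is in view belongs to the job. What is shaped like the part that bears mallet_head but green or orange is not meant.

How it is judged (in metres and radians):
On the way, in this order (a step that is already met when the one before it is completed fails the run):
1. the carriage is pushed home under the punch, to within 3 mm of its stop (value of joint carriage below 0.003 m), for 0.2 s.
2. the mallet strikes the punch down: mallet on punch, punch moving down at more than 0.06 m/s (a slow press is not a blow), the carriage home (contact force between mallet and punch above 1 N and velocity of joint punch above 0.06 m/s and value of joint carriage below 0.003 m).
3. the hinge is driven home (4.8 of its 6 mm or more) and the punch has sprung back up (within 3 mm) (value of joint hinge above 0.0048 m and value of joint punch below 0.003 m), for 0.1 s.
At the end, for the whole second after the job is handed in: Carriage home (within 3 mm), hinge down at least 4.8 of its 6 mm, punch sprung back (within 3 mm), and the mallet released and at rest, upright on its striking face (within 0.1 rad), its head's centre over the mat (within 85 mm along x, 65 mm along y of the mat's centre) (all of step 3 and value of joint carriage below 0.003 m and x of mallet_head in the frame of mat_centre between -0.085 and 0.085 m and y of mallet_head in the frame of mat_centre between -0.065 and 0.065 m and z of mallet_head in the frame of mat_centre below 0.047 m and angle between mallet_head's own z axis and vertical below 0.1 rad and linear speed of mallet below 0.02 m/s); the robot touches nothing.
It fails at once if the arm or gripper presses on the punch or on the hinge instead of the mallet (contact force between any of the arm, the fingers and punch above 2 N or contact force between the fingers and hinge above 2 N).
It fails at once if a bystander (case, spectacles or lens tray) is shifted by more than 20 mm (distance of any of case, spectacles, lens_tray from where it was at the start of the episode above 0.02 m).
It also fails if it takes over 64 s, if anything falls off the work surface, if the arm or the gripper's body presses on something with over 40 N, if the wrist force passes 120 N, or if a joint passes its speed limit or range.

## Robot

A 7-joint arm with a two-finger parallel gripper is mounted at the origin on the work surface. World frame = base frame: x ahead of the robot, y to its left, z up, the work surface at z = 0. Lengths are in m, angles in degrees, forces in N, time in s.
With the tool pointing down it reaches from about 0.425 to 0.875 m from the base axis. Payload 4.7 kg.
Tool frame: the origin (TCP) lies at the very end of the fingers, on their centre line; the grasp point (between the pads) lies 19 mm behind it (env.grip_point_offset is the distance from the TCP to the grasp point, in m); z points along the fingers, y is the line along which they close (so a half turn about z gives the same grasp; the last joint's range is limited). The gripper opens to 87 mm and grips with 3 to 60 N. Pads are 19 mm wide; open, the fingers measure 117 mm over their backs; the gripper's body (75 mm by 190 mm) begins 51 mm behind the grasp point.
Start: joints at [-69.379, 18.392, -4.016, 83.108, 1.295, 78.541, -3.26], TCP at [0.22, 0.612, 0.223] pointing down, gripper open.
Joint ranges: [-163.93, 163.93], [-17.29, 119.83], [-79.2, 71.16], [3.27, 140.29], [-89.18, 269.18], [5.43, 117.66], [-154.24, 154.24]. Speed limits (degrees/s): [147.25, 147.25, 180, 180, 180, 180, 180].

## Interface

Orientations are given as [roll, pitch, yaw] about the fixed x, y, z axes, in that order (R = Rz(yaw) Ry(pitch) Rx(roll)).
In Python, from cell import env gives the robot as it stands.
- The arm moves only by the tool jog_arm, never from a script. Its argument "motion" is a list of rows, each an object of numbers: "x", "y", "z": the shift along the tool's x, y, z in cm; "ax", "ay", "az": the turn, a rotation vector about the tool's x, y, z in degrees. In form: [{"x": .., "y": .., "z": .., "ax": .., "ay": .., "az": ..}, ...]. A call has exactly 5 rows; each row shifts and turns the commanded pose from where the row before left it, along the tool's axes as they then stand; what a row does not reach is not made up. A row lasts 1/10 s, in which the tool goes at most 50 mm and 8.59 degrees, less where a joint would pass 70% of its speed; a pose out of reach is approached as far as the arm can. A call is refused whole if a number of a shift passes 5 or a number of a turn 8.59, either way. A call with a gripper value outside its range is refused whole. "claw" is the gripper command: -1 is shut, 1 is fully open, values between are in proportion, set as the call begins (left out, the last holds). The fingers move at their own pace and stop on an object; "squeeze" is the grip in N (left out, the last holds). Time passes only in rows, so rows that do not move let the fingers close, or fill a call up. It gives the time, the measured TCP pose, the force, the opening and the grip force at its end, in the units of the state.
- env.get_obs(): the state, without advancing time (a new reading comes with each control period).
- env.read_camera(name): name is "scene" or "top" or "wrist"; returns the picture (480x640x3 uint8, red, green, blue); there is no depth.
- env.camera_params(name): a dict with "fx", "fy", "cx", "cy" (pixels), "k1" (the pictures are not rectified: a ray, as slopes to the right and down, at radius r is drawn at 1 + k1 r^2 times it, then the intrinsics apply), "extrinsics" (4x4, takes a point from world to camera coordinates). Camera axes: x right, y up, looking along -z (the intrinsics and any distortion apply to the point x, -y, -z); pixel columns grow to the right and rows downward; lengths in m; the calibration is good to about 2 mm. A picture is of the moment at which its call begins: read the wrist's pose just before it. camera_params takes no time and is no camera call; for the wrist camera it gives the pose at the moment of the call.
- env.sign_off(): hands the job in; it is judged then, once.
The state is a dict: "time_s": time; "qpos": joint angles; "joint_velocities": joint speeds; "effort": joint torques, N m; "tool_pos": TCP position; "tool_rot": TCP orientation; "force": force on the tool from outside, world axes, zero at the start; "wrist_torque": the same for the moment, N m; "grip_width": finger opening in m; "grasp_force": force on a finger pad.
Only numpy, scipy, OpenCV 4.12 (cv2) and the standard library are available. Lean on these libraries where they do the work, as an engineer would, in place of code of your own. Each camera call takes 0.05 s, during which the arm holds its last target. There are 200 camera calls.

## Working session

There is one attempt and no reset: what is moved stays moved. The work goes in short steps, Python scripts to look and compute and a tool call to move; the robot and the scene stay as the last step left them, time stands still between calls to the robot, and variables do not carry over. Pictures are saved under pics/ and viewed, at most 10 in all, crops included, and the job is handed in when it is done.

Besides the shell and the picture viewer there is one more tool, called after ">>>" as a command line: name --argument value ..., lists and objects as JSON in quotes. jog_arm: Moves the arm, as the interface text tells. Its arguments: {"type":"object","properties":{"motion":{"type":"array"},"claw":{"type":"number"},"squeeze":{"type":"number"}},"required":["motion"]}

```bash
mkdir -p pics; ls
python3 - <<'E'
from cell import env
import cv2,numpy as np
o=env.get_obs();print(o)
for n in("scene","top"):
    im=env.read_camera(n);cv2.imwrite(f"pics/{n}0.png",im[:,:,::-1]);p=env.camera_params(n);print(n,p)
E
```

```text
pics
{'time_s': 0.0, 'qpos': array([-69.37959624,  18.43893424,  -4.01340563,  83.17528784,
         1.29422343,  78.54106298,  -3.25997126]), 'joint_velocities': array([-0.12277933, -0.07753932, -0.0467511 , -0.07761657,  0.01590275,
        0.1385295 ,  0.04970083]), 'effort': array([ 3.09953816e-05, -4.91286063e+01, -4.03533652e-01, -3.12527275e+01,
       -6.38065115e-02,  4.37069067e-02,  1.76980120e-04]), 'tool_pos': array([0.22018941, 0.61097459, 0.22145927]), 'tool_rot': array([-1.79889907e+02,  5.71365152e-03,  1.60187216e+02]), 'force': array([0.41527415, 0.20557416, 0.08715734]), 'wrist_torque': array([-5.16110099e-02, -5.83228995e-05, -5.35142890e-03]), 'grasp_force': 0.0, 'grip_width': 0.08692864527944982}
scene {'fx': 452.5643690727339, 'fy': 452.5643690727339, 'cx': 322.37025040136587, 'cy': 241.641520621557, 'k1': 0.021580228702901282, 'extrinsics': array([[-0.67473696,  0.73797898,  0.01081947,  0.36171741],
       [-0.45011781, -0.42307357,  0.78638586,  0.13586595],
       [ 0.58491366,  0.52573357,  0.61764086, -1.37862081],
       [ 0.        ,  0.        ,  0.        ,  1.        ]])}
top {'fx': 563.1014374344878, 'fy': 563.1014374344878, 'cx': 318.03203753305024, 'cy': 240.50646985098044, 'k1': -0.0396596492535325, 'extrinsics': array([[-0.01276305, -0.99991724,  0.00161684,  0.02679121],
       [ 0.98240675, -0.01223822,  0.18635238, -0.52652805],
       [-0.18631717,  0.00396682,  0.98248164, -1.14522952],
       [ 0.        ,  0.        ,  0.        ,  1.        ]])}
```

View pics/scene0.png

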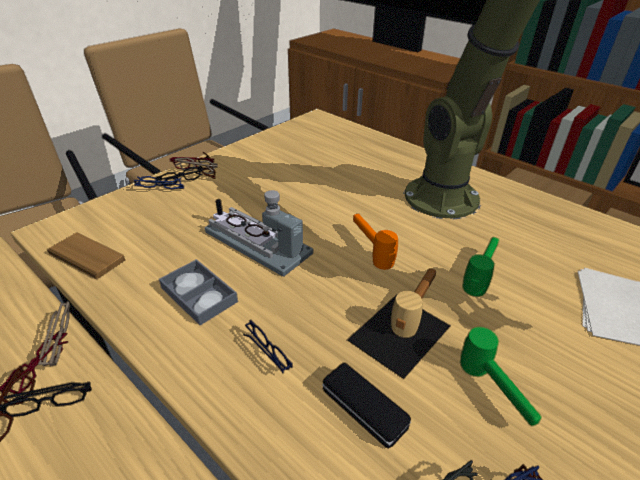

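View pics/top0.png

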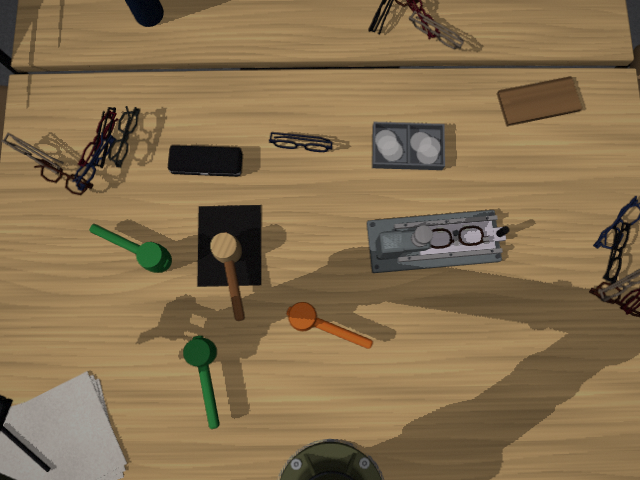

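The top view shows four mallet candidates: wooden at (224,247) on the mat, green at (153,257), green at (200,351) and orange at (302,316). The plain wooden one on the mat is the one described. Punch head is at about (424,233) and the black post at about (503,232).

```bash
cat > h.py <<'E'
import numpy as np,cv2
from cell import env
def px2w(n,u,v,z,p=None):
    p=p or env.camera_params(n);k=p['k1']
    d=np.array([(u-p['cx'])/p['fx'],(v-p['cy'])/p['fy']]);s=d.copy()
    for _ in range(20): s=d/(1+k*(s@s))
    E=p['extrinsics'];R=E[:3,:3];c=-R.T@E[:3,3]
    r=R.T@np.array([s[0],-s[1],-1]);return c+r*(z-c[2])/r[2]
def w2px(n,P,p=None):
    p=p or env.camera_params(n);q=p['extrinsics']@np.r_[P,1];s=np.array([q[0],-q[1]])/-q[2]
    s=s*(1+p['k1']*(s@s));return np.array([p['fx']*s[0]+p['cx'],p['fy']*s[1]+p['cy']])
E
python3 - <<'E'
from h import *
for nm,u,v,z in [("head",224,247,.088),("hend",238.5,319,.046),("punch",424,233,.168),("post",503,231,.078),
 ("mat1",198,206,.004),("mat2",261,205,.004),("mat3",262,286,.004),("mat4",198,286,.004),("base1",368,221,.02),("base2",372,272,.02),("base3",498,211,.02),("base4",502,262,.02),("or",302,316,.09),("orh",371,345,.05),("gr",200,351,.09),("grh",213,426,.03),("g2",153,257,.09),("case",205,160,.04),("tray",408,146,.03),("specs",302,141,.045)]:
    print(nm,px2w("top",u,v,z).round(4))
for nm,u,v,z in [("head",407,300,.088),("punch",271.5,195.5,.168),("post",219,201,.078)]: print("scene",nm,px2w("scene",u,v,z).round(4))
im=cv2.imread("pics/top0.png")
a=cv2.resize(im[190:330,180:280],None,fx=4,fy=4,interpolation=2);b=cv2.resize(im[190:330,360:520][:,:100+60],(400,350),interpolation=2)
c=np.zeros((560,800,3),np.uint8);c[:,:400]=a;c[:350,400:]=b;cv2.imwrite("pics/c0.png",c)
E
```

```text
head [0.5084 0.2132 0.088 ]
hend [0.3637 0.1873 0.046 ]
punch [ 0.5165 -0.1825  0.168 ]
post [ 0.5368 -0.366   0.078 ]
mat1 [0.6172 0.287  0.004 ]
mat2 [0.6177 0.1462 0.004 ]
mat3 [0.4364 0.1429 0.004 ]
mat4 [0.438  0.2822 0.004 ]
base1 [ 0.5745 -0.09    0.02  ]
base2 [ 0.4619 -0.0953  0.02  ]
base3 [ 0.5937 -0.378   0.02  ]
base4 [ 0.48   -0.3785  0.02  ]
or [0.366  0.0543 0.09  ]
orh [ 0.3071 -0.0858  0.05  ]
gr [0.2993 0.2569 0.09  ]
grh [0.148  0.2393 0.03  ]
g2 [0.489  0.3579 0.09  ]
case [0.7122 0.2668 0.04  ]
tray [ 0.7428 -0.1836  0.03  ]
specs [0.7516 0.0526 0.045 ]
scene head [0.5171 0.2118 0.088 ]
scene punch [ 0.5216 -0.1776  0.168 ]
scene post [ 0.5432 -0.3674  0.078 ]
```

View pics/c0.png

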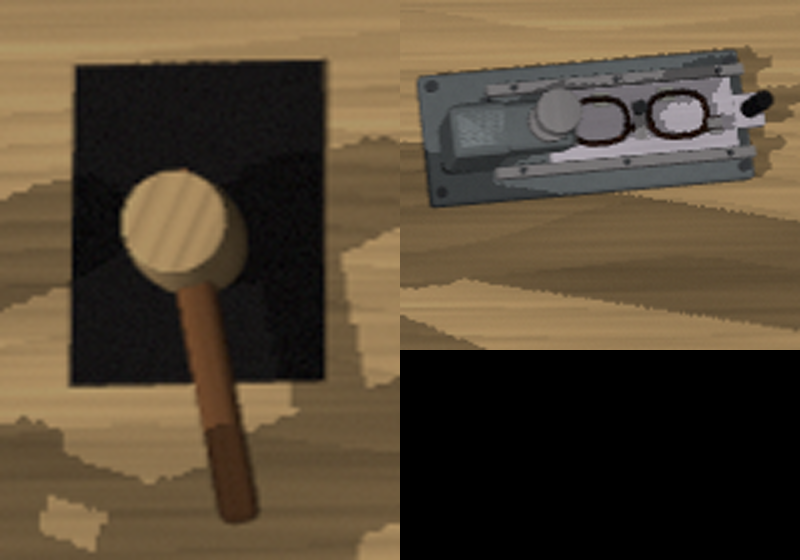

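The crop confirms the plain wooden mallet standing on its face: head top at top-view (223.5,245.3), handle towards (240,319.5). The carriage is drawn out, with the post top at about (505.6,229.2). I'll go to the outer side of the post with the fingers closed.

```bash
cat >> h.py <<'E'
from scipy.spatial.transform import Rotation as Ro
def plan(wps):
    """wps: (x,y,z,yaw,rows); prints per-row tool deltas (cm, deg), tool down"""
    o=env.get_obs();p=o['tool_pos'];yw=o['tool_rot'][2];i=0
    for w in wps:
        q=np.array(w[:3]);n=w[4];dy=(w[3]-yw+180)%360-180;st=(q-p)/n
        for _ in range(n):
            R=Ro.from_euler('xyz',[180,0,yw],degrees=True).as_matrix();d=R.T@st*100
            if i%5==0: print('--')
            print(f"x{d[0]:.2f} y{d[1]:.2f} z{d[2]:.2f} az{-dy/n:.2f}");yw+=dy/n;i+=1
        p=q
E
python3 - <<'E'
from h import *
h=px2w("top",223.5,245.3,.088);e=px2w("top",240,319.5,.046);P=px2w("top",422.5,233,.168);c=px2w("top",505.6,229.2,.078)
print(h,e,P,c,np.degrees(np.arctan2(*(h-e)[1::-1])))
a=np.radians(93.7);R=np.array([[np.cos(a),-np.sin(a)],[np.sin(a),np.cos(a)]])
print("home",P[:2]+R@[-.162,-.011],"rel",R.T@(c-P)[:2])
plan([(.55,.2,.26,93.7,12),(.546,-.42,.26,93.7,13)])
E
```

```text
[0.51192876 0.21424862 0.088     ] [0.36264447 0.18420265 0.046     ] [ 0.51648733 -0.17964845  0.168     ] [ 0.54056676 -0.37174525  0.078     ] 11.37970382403159
home [ 0.53791863 -0.34060092] rel [-0.1932503 -0.0116328]
--
x-3.75 y-2.29 z-0.32 az5.54
x-3.95 y-1.92 z-0.32 az5.54
x-4.12 y-1.53 z-0.32 az5.54
x-4.25 y-1.12 z-0.32 az5.54
x-4.33 y-0.71 z-0.32 az5.54
--
x-4.38 y-0.29 z-0.32 az5.54
x-4.39 y0.14 z-0.32 az5.54
x-4.36 y0.56 z-0.32 az5.54
x-4.28 y0.98 z-0.32 az5.54
x-4.17 y1.39 z-0.32 az5.54
--
x-4.01 y1.78 z-0.32 az5.54
x-3.82 y2.16 z-0.32 az5.54
x-4.76 y-0.34 z-0.00 az0.00
x-4.76 y-0.34 z-0.00 az0.00
x-4.76 y-0.34 z-0.00 az0.00
--
x-4.76 y-0.34 z-0.00 az0.00
x-4.76 y-0.34 z-0.00 az0.00
x-4.76 y-0.34 z-0.00 az0.00
x-4.76 y-0.34 z-0.00 az0.00
x-4.76 y-0.34 z-0.00 az0.00
--
x-4.76 y-0.34 z-0.00 az0.00
x-4.76 y-0.34 z-0.00 az0.00
x-4.76 y-0.34 z-0.00 az0.00
x-4.76 y-0.34 z-0.00 az0.00
x-4.76 y-0.34 z-0.00 az0.00
```

>>> jog_arm --motion '[{"x": -3.75,"y": -2.3,"z": -0.3,"az": 5.5},{"x": -3.95,"y": -1.9,"z": -0.3,"az": 5.5},{"x": -4.1,"y": -1.5,"z": -0.3,"az": 5.5},{"x": -4.25,"y": -1.1,"z": -0.3,"az": 5.5},{"x": -4.3,"y": -0.7,"z": -0.3,"az": 5.5}]' --claw -1

```text
$.motion[0]: bad value
```

>>> jog_arm --motion '[{"x": -4.4,"y": -0.3,"z": -0.3,"az": 5.5},{"x": -4.4,"y": 0.15,"z": -0.3,"az": 5.5},{"x": -4.35,"y": 0.55,"z": -0.3,"az": 5.5},{"x": -4.3,"y": 1.0,"z": -0.3,"az": 5.5},{"x": -4.15,"y": 1.4,"z": -0.3,"az": 5.5}]'

```text
$.motion[0]: bad value
```

>>> jog_arm --motion '[{"x": -4.0,"y": 1.8,"z": -0.3,"az": 5.5},{"x": -3.8,"y": 2.15,"z": -0.3,"az": 5.5},{"x": -4.75,"y": -0.35},{"x": -4.75,"y": -0.35},{"x": -4.75,"y": -0.35}]'

```text
$.motion[0]: bad value
```

>>> jog_arm --motion '[{"x": -4.75,"y": -0.35},{"x": -4.75,"y": -0.35},{"x": -4.75,"y": -0.35},{"x": -4.75,"y": -0.35},{"x": -4.75,"y": -0.35}]'

```text
$.motion[0]: bad value
```

>>> jog_arm --motion '[{"x": -4.75,"y": -0.35},{"x": -4.75,"y": -0.35},{"x": -4.75,"y": -0.35},{"x": -4.75,"y": -0.35},{"x": -4.75,"y": -0.35}]'

```text
$.motion[0]: bad value
```

All six keys seem to be required in each row.

>>> jog_arm --motion '[{"x": -3.75,"y": -2.3,"z": -0.3,"ax": 0,"ay": 0,"az": 5.5},{"x": -3.95,"y": -1.9,"z": -0.3,"ax": 0,"ay": 0,"az": 5.5},{"x": -4.1,"y": -1.5,"z": -0.3,"ax": 0,"ay": 0,"az": 5.5},{"x": -4.25,"y": -1.1,"z": -0.3,"ax": 0,"ay": 0,"az": 5.5},{"x": -4.3,"y": -0.7,"z": -0.3,"ax": 0,"ay": 0,"az": 5.5}]' --claw -1

```text
time_s: 0.6
tool_pos: [0.3588, 0.4395, 0.2373]
tool_rot: [-180.0, 0.0, 132.5]
force: [0.8, -0.4, 0.5]
grip_width: 0.0548
grasp_force: 0.0
```

>>> jog_arm --motion '[{"x": -4.4,"y": -0.3,"z": -0.3,"ax": 0,"ay": 0,"az": 5.5},{"x": -4.4,"y": 0.15,"z": -0.3,"ax": 0,"ay": 0,"az": 5.5},{"x": -4.35,"y": 0.55,"z": -0.3,"ax": 0,"ay": 0,"az": 5.5},{"x": -4.3,"y": 1.0,"z": -0.3,"ax": 0,"ay": 0,"az": 5.5},{"x": -4.15,"y": 1.4,"z": -0.3,"ax": 0,"ay": 0,"az": 5.5}]'

```text
time_s: 1.1
tool_pos: [0.4974, 0.2689, 0.2524]
tool_rot: [-180.0, -0.0, 105.0]
force: [1.4, -0.1, 0.6]
grip_width: 0.0149
grasp_force: 0.0
```

>>> jog_arm --motion '[{"x": -4.0,"y": 1.8,"z": -0.3,"ax": 0,"ay": 0,"az": 5.5},{"x": -3.8,"y": 2.15,"z": -0.3,"ax": 0,"ay": 0,"az": 5.5},{"x": -4.75,"y": -0.35,"z": 0,"ax": 0,"ay": 0,"az": 0},{"x": -4.75,"y": -0.35,"z": 0,"ax": 0,"ay": 0,"az": 0},{"x": -4.75,"y": -0.35,"z": 0,"ax": 0,"ay": 0,"az": 0}]'

```text
time_s: 1.6
tool_pos: [0.5517, 0.058, 0.258]
tool_rot: [-180.0, 0.0, 94.2]
force: [0.1, 0.3, 0.7]
grip_width: 0.0002
grasp_force: 0.0
```

>>> jog_arm --motion '[{"x": -4.75,"y": -0.35,"z": 0,"ax": 0,"ay": 0,"az": 0},{"x": -4.75,"y": -0.35,"z": 0,"ax": 0,"ay": 0,"az": 0},{"x": -4.75,"y": -0.35,"z": 0,"ax": 0,"ay": 0,"az": 0},{"x": -4.75,"y": -0.35,"z": 0,"ax": 0,"ay": 0,"az": 0},{"x": -4.75,"y": -0.35,"z": 0,"ax": 0,"ay": 0,"az": 0}]'

```text
time_s: 2.1
tool_pos: [0.5515, -0.1798, 0.2584]
tool_rot: [180.0, -0.0, 94.2]
force: [0.7, -0.1, 0.8]
grip_width: 0.0007
grasp_force: 0.0
```

>>> jog_arm --motion '[{"x": -4.75,"y": -0.35,"z": 0,"ax": 0,"ay": 0,"az": 0},{"x": -4.75,"y": -0.35,"z": 0,"ax": 0,"ay": 0,"az": 0},{"x": -4.75,"y": -0.35,"z": 0,"ax": 0,"ay": 0,"az": 0},{"x": -4.75,"y": -0.35,"z": 0,"ax": 0,"ay": 0,"az": 0},{"x": -4.75,"y": -0.35,"z": 0,"ax": 0,"ay": 0,"az": 0}]'

```text
time_s: 2.6
tool_pos: [0.5518, -0.4176, 0.2579]
tool_rot: [-180.0, -0.0, 94.2]
force: [0.6, -0.8, -0.1]
grip_width: 0.0005
grasp_force: 0.0
```

>>> jog_arm --motion '[{"x": 0,"y": -0.8,"z": 4.1,"ax": 0,"ay": 0,"az": 0.5},{"x": 0,"y": 0,"z": 4.1,"ax": 0,"ay": 0,"az": 0},{"x": 0,"y": 0,"z": 4.1,"ax": 0,"ay": 0,"az": 0},{"x": 0,"y": 0,"z": 4.1,"ax": 0,"ay": 0,"az": 0},{"x": 0,"y": 0,"z": 4.1,"ax": 0,"ay": 0,"az": 0}]'

```text
time_s: 3.1
tool_pos: [0.5436, -0.4164, 0.0514]
tool_rot: [-180.0, -0.0, 93.7]
force: [1.0, 0.0, 0.1]
grip_width: 0.0004
grasp_force: 0.0
```

Run:
```python
from h import *
print(env.get_obs()['tool_pos'])
im=env.read_camera("wrist")[:,:,::-1];s=env.read_camera("scene")[:,:,::-1]
c=np.hstack([cv2.resize(im,(400,300)),cv2.resize(s[150:300,160:360],(400,300))]);cv2.imwrite("pics/w1.png",c)
```

```text
[ 0.54360184 -0.41642886  0.05144294]
```

View pics/w1.png

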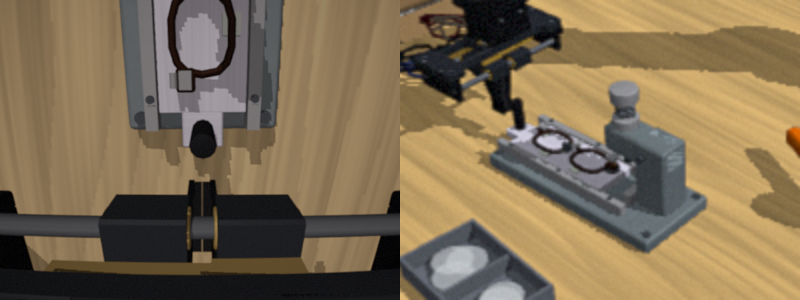

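The wrist view (left) shows the closed fingers at (203,190) lined up with the post at (203,140). Next is the push.

>>> jog_arm --motion '[{"x": 1.0,"y": 0,"z": 0,"ax": 0,"ay": 0,"az": 0},{"x": 1.0,"y": 0,"z": 0,"ax": 0,"ay": 0,"az": 0},{"x": 1.0,"y": 0,"z": 0,"ax": 0,"ay": 0,"az": 0},{"x": 1.0,"y": 0,"z": 0,"ax": 0,"ay": 0,"az": 0},{"x": 0.8,"y": 0,"z": 0,"ax": 0,"ay": 0,"az": 0}]'

```text
time_s: 3.7
tool_pos: [0.5416, -0.369, 0.0554]
tool_rot: [179.8, 0.1, 93.7]
force: [-0.6, -3.8, 2.3]
grip_width: 0.0003
grasp_force: 1.5
```

>>> jog_arm --motion '[{"x": 0.2,"y": 0,"z": 0,"ax": 0,"ay": 0,"az": 0},{"x": 0.2,"y": 0,"z": 0,"ax": 0,"ay": 0,"az": 0},{"x": 0.1,"y": 0,"z": 0,"ax": 0,"ay": 0,"az": 0},{"x": 0,"y": 0,"z": 0,"ax": 0,"ay": 0,"az": 0},{"x": 0,"y": 0,"z": 0,"ax": 0,"ay": 0,"az": 0}]'

```text
time_s: 4.2
tool_pos: [0.5405, -0.3641, 0.0534]
tool_rot: [180.0, -0.0, 93.7]
force: [0.8, -2.1, 0.8]
grip_width: 0.0006
grasp_force: 1.0
```

>>> jog_arm --motion '[{"x": 0.2,"y": 0,"z": 0,"ax": 0,"ay": 0,"az": 0},{"x": 0.2,"y": 0,"z": 0,"ax": 0,"ay": 0,"az": 0},{"x": 0,"y": 0,"z": 0,"ax": 0,"ay": 0,"az": 0},{"x": 0,"y": 0,"z": 0,"ax": 0,"ay": 0,"az": 0},{"x": 0,"y": 0,"z": 0,"ax": 0,"ay": 0,"az": 0}]'

```text
time_s: 4.7
tool_pos: [0.5404, -0.3617, 0.0535]
tool_rot: [180.0, 0.2, 93.6]
force: [3.2, -5.7, -2.0]
grip_width: 0.0005
grasp_force: 3.0
```

>>> jog_arm --motion '[{"x": 0.2,"y": 0,"z": 0,"ax": 0,"ay": 0,"az": 0},{"x": 0.1,"y": 0,"z": 0,"ax": 0,"ay": 0,"az": 0},{"x": 0,"y": 0,"z": 0,"ax": 0,"ay": 0,"az": 0},{"x": 0,"y": 0,"z": 0,"ax": 0,"ay": 0,"az": 0},{"x": 0,"y": 0,"z": 0,"ax": 0,"ay": 0,"az": 0}]'

```text
time_s: 5.2
tool_pos: [0.5404, -0.3617, 0.0536]
tool_rot: [179.9, 0.5, 93.6]
force: [5.0, -10.9, -5.9]
grip_width: 0.0009
grasp_force: 5.9
```

The force climbs without further motion, so the carriage is home. I'll back off and go over the mallet handle.

>>> jog_arm --motion '[{"x": -1.5,"y": 0,"z": 0,"ax": 0,"ay": 0,"az": 0},{"x": -1.0,"y": 0,"z": -2,"ax": 0,"ay": 0,"az": 0},{"x": 0,"y": 0,"z": -4.5,"ax": 0,"ay": 0,"az": 0},{"x": 0,"y": 0,"z": -4.5,"ax": 0,"ay": 0,"az": 0},{"x": 0,"y": 0,"z": -4.5,"ax": 0,"ay": 0,"az": 0}]'

```text
time_s: 5.7
tool_pos: [0.5408, -0.3808, 0.2093]
tool_rot: [-179.9, -0.2, 93.7]
force: [1.0, -1.1, 0.3]
grip_width: 0.0003
grasp_force: 0.0
```

>>> jog_arm --motion '[{"x": 0,"y": 0,"z": -4.5,"ax": 0,"ay": 0,"az": 0},{"x": 0,"y": 0,"z": 0,"ax": 0,"ay": 0,"az": 0},{"x": 0,"y": 0,"z": 0,"ax": 0,"ay": 0,"az": 0},{"x": 0,"y": 0,"z": 0,"ax": 0,"ay": 0,"az": 0},{"x": 0,"y": 0,"z": 0,"ax": 0,"ay": 0,"az": 0}]' --claw 1

```text
time_s: 6.2
tool_pos: [0.541, -0.3809, 0.2514]
tool_rot: [-179.8, -0.2, 93.7]
force: [-0.2, 0.8, 0.1]
grip_width: 0.0325
grasp_force: 0.0
```

Run:
```python
from h import *
print(env.get_obs()['tool_pos'])
cv2.imwrite("pics/t2.png",env.read_camera("top")[:,:,::-1])
plan([(.461,.204,.20,11.4,15)])
```

```text
[ 0.54099637 -0.3809071   0.25137496]
--
x3.93 y-0.28 z0.34 az5.49
x3.88 y-0.66 z0.34 az5.49
x3.80 y-1.02 z0.34 az5.49
x3.69 y-1.38 z0.34 az5.49
x3.54 y-1.73 z0.34 az5.49
--
x3.36 y-2.06 z0.34 az5.49
x3.14 y-2.37 z0.34 az5.49
x2.90 y-2.66 z0.34 az5.49
x2.64 y-2.93 z0.34 az5.49
x2.34 y-3.16 z0.34 az5.49
--
x2.03 y-3.37 z0.34 az5.49
x1.70 y-3.55 z0.34 az5.49
x1.35 y-3.70 z0.34 az5.49
x0.99 y-3.81 z0.34 az5.49
x0.62 y-3.89 z0.34 az5.49
```

>>> jog_arm --motion '[{"x": 3.95,"y": -0.3,"z": 0,"ax": 0,"ay": 0,"az": 5.5},{"x": 3.9,"y": -0.65,"z": 0,"ax": 0,"ay": 0,"az": 5.5},{"x": 3.8,"y": -1.0,"z": 0,"ax": 0,"ay": 0,"az": 5.5},{"x": 3.7,"y": -1.4,"z": 0,"ax": 0,"ay": 0,"az": 5.5},{"x": 3.55,"y": -1.75,"z": 0,"ax": 0,"ay": 0,"az": 5.5}]'

```text
time_s: 6.75
tool_pos: [0.5139, -0.1843, 0.2525]
tool_rot: [-179.9, 0.0, 66.0]
force: [0.5, 0.6, 0.2]
grip_width: 0.0765
grasp_force: 0.0
```

>>> jog_arm --motion '[{"x": 3.35,"y": -2.05,"z": 0,"ax": 0,"ay": 0,"az": 5.5},{"x": 3.15,"y": -2.35,"z": 0,"ax": 0,"ay": 0,"az": 5.5},{"x": 2.9,"y": -2.65,"z": 0,"ax": 0,"ay": 0,"az": 5.5},{"x": 2.65,"y": -2.95,"z": 0,"ax": 0,"ay": 0,"az": 5.5},{"x": 2.35,"y": -3.15,"z": 0,"ax": 0,"ay": 0,"az": 5.5}]'

```text
time_s: 7.25
tool_pos: [0.4878, 0.0106, 0.2529]
tool_rot: [-179.9, 0.1, 38.5]
force: [0.8, -0.0, -0.5]
grip_width: 0.0872
grasp_force: 0.0
```

>>> jog_arm --motion '[{"x": 2.05,"y": -3.4,"z": 1,"ax": 0,"ay": 0,"az": 5.5},{"x": 1.7,"y": -3.55,"z": 1,"ax": 0,"ay": 0,"az": 5.5},{"x": 1.35,"y": -3.7,"z": 1,"ax": 0,"ay": 0,"az": 5.5},{"x": 1.0,"y": -3.8,"z": 1,"ax": 0,"ay": 0,"az": 5.5},{"x": 0.6,"y": -3.9,"z": 1,"ax": 0,"ay": 0,"az": 5.5}]'

```text
time_s: 7.75
tool_pos: [0.4616, 0.2056, 0.2024]
tool_rot: [180.0, 0.1, 11.0]
force: [-0.7, 0.1, 0.2]
grip_width: 0.087
grasp_force: 0.0
```

Run:
```python
from h import *
o=env.get_obs();print(o['tool_pos'],o['tool_rot'])
p=env.camera_params("wrist");im=env.read_camera("wrist")[:,:,::-1]
np.save("wp.npy",p['extrinsics']);print({k:p[k] for k in('fx','cx','cy','k1')})
t=cv2.imread("pics/t2.png")
c=np.hstack([im[:,:],cv2.resize(t[200:280,480:520],(160,320)).__class__(1) if 0 else cv2.copyMakeBorder(cv2.resize(t[180:280,410:520][:,:110],(160,146)),0,334,0,0,0)]);cv2.imwrite("pics/w2.png",c)
for nm,P in [("head",(.5119,.2142,.088)),("end",(.3626,.1842,.046)),("grip",(.461,.204,.058))]: print(nm,w2px("wrist",P,p))
```

```text
[0.46164629 0.20564835 0.20236523] [1.79983002e+02 8.21444765e-02 1.09634582e+01]
{'fx': 407.85725857547567, 'cx': 323.04304353162263, 'cy': 241.8339698297142, 'k1': -0.07099792453466415}
head [324.63221223 164.48192819]
end [325.51386196 333.05001094]
grip [324.87196594 227.07770843]
```

View pics/w2.png

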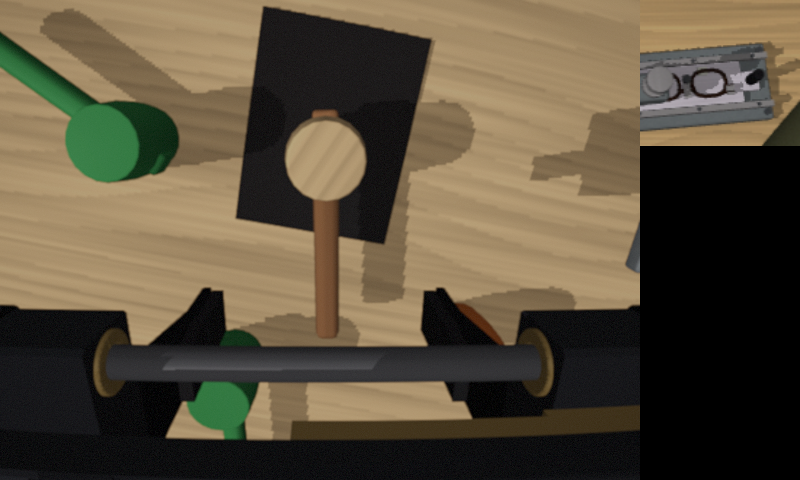

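The wrist view shows the wooden head top at (326,160), handle vertical in the picture down to (327,337), and the green heads off to the sides. The mallet is plain and on the mat.

Run:
```python
from h import *
h=px2w("wrist",326,160,.088);e=px2w("wrist",327,337,.046);m=px2w("wrist",326.5,215,.058);print(h,e,m,np.linalg.norm((h-e)[:2]))
d=(h-e)[:2];d/=np.linalg.norm(d);yw=np.degrees(np.arctan2(d[1],d[0]));print(yw)
hh=(h[:2]+[.512,.2142])/2;g=h[:2]-.053*d;print(g)
mt=[px2w("wrist",u,v,.004)[:2] for u,v in[(264,7),(432,39),(384,243),(236,217)]];print(np.mean(mt,0))
g=.7*g+.3*(np.array([.512,.2142])-.053*d)
plan([(*g,.027,yw,5)])
```

```text
[0.51170771 0.2222207  0.088     ] [0.35645225 0.18996229 0.046     ] [0.46764622 0.21286669 0.058     ] 0.15857131673816596
11.737699269228392
[0.45981598 0.21143882]
[0.52624411 0.22262149]
--
x0.01 y0.09 z3.47 az-0.10
x0.01 y0.09 z3.47 az-0.10
x0.01 y0.09 z3.47 az-0.10
x0.01 y0.09 z3.47 az-0.10
x0.01 y0.09 z3.47 az-0.10
```

Run:
```python
from h import *
o=env.get_obs();print(o['time_s'],o['tool_pos'],o['tool_rot'],o['joint_velocities'].round(2))
p=env.camera_params("wrist");print(np.abs(p['extrinsics']-np.load("wp.npy")).max())
p['extrinsics']=np.load("wp.npy")
h=px2w("wrist",326,160,.088,p);e=px2w("wrist",327,337,.046,p)
mt=[px2w("wrist",u,v,.004,p)[:2] for u,v in[(264,7),(432,39),(384,243),(236,217)]];print(h,e,np.mean(mt,0))
```

```text
7.8 [0.45855173 0.21337551 0.20033468] [-179.84741006    0.23882219   11.24905168] [ 0.59 -1.08  0.45  1.01  0.21  3.13 17.6 ]
0.006314643569345135
[0.5150113  0.21386957 0.088     ] [0.35894254 0.18214071 0.046     ] [0.5300358  0.21398022]
```

>>> jog_arm --motion '[{"x": 0.1,"y": 0.5,"z": 2,"ax": 0,"ay": 0,"az": 0},{"x": 0,"y": 0.5,"z": 3,"ax": 0,"ay": 0,"az": 0},{"x": 0,"y": 0,"z": 4,"ax": 0,"ay": 0,"az": 0},{"x": 0,"y": 0,"z": 0,"ax": 0,"ay": 0,"az": 0},{"x": 0,"y": 0,"z": 0,"ax": 0,"ay": 0,"az": 0}]'

```text
time_s: 8.3
tool_pos: [0.465, 0.1943, 0.1133]
tool_rot: [179.9, 0.1, 11.2]
force: [-0.2, -0.6, 0.2]
grip_width: 0.0867
grasp_force: 0.0
```

>>> jog_arm --motion '[{"x": -0.2,"y": -0.5,"z": 1,"ax": 0,"ay": 0,"az": 0},{"x": 0,"y": -0.4,"z": 2.5,"ax": 0,"ay": 0,"az": 0},{"x": 0,"y": 0,"z": 2.5,"ax": 0,"ay": 0,"az": 0},{"x": 0,"y": 0,"z": 2.6,"ax": 0,"ay": 0,"az": 0},{"x": 0,"y": 0,"z": 0,"ax": 0,"ay": 0,"az": 0}]'

```text
time_s: 8.8
tool_pos: [0.46, 0.2029, 0.0258]
tool_rot: [179.9, 0.2, 11.2]
force: [-1.4, -0.8, -0.6]
grip_width: 0.0872
grasp_force: 0.0
```

>>> jog_arm --motion '[{"x": 0,"y": 0,"z": 0,"ax": 0,"ay": 0,"az": 0},{"x": 0,"y": 0,"z": 0,"ax": 0,"ay": 0,"az": 0},{"x": 0,"y": 0,"z": 0,"ax": 0,"ay": 0,"az": 0},{"x": 0,"y": 0,"z": 0,"ax": 0,"ay": 0,"az": 0},{"x": 0,"y": 0,"z": 0,"ax": 0,"ay": 0,"az": 0}]' --claw -1 --squeeze 60

```text
time_s: 9.3
tool_pos: [0.4623, 0.2035, 0.0282]
tool_rot: [-180.0, -0.1, 11.2]
force: [0.4, -0.0, 0.8]
grip_width: 0.0552
grasp_force: 0.0
```

>>> jog_arm --motion '[{"x": 0,"y": 0,"z": 0,"ax": 0,"ay": 0,"az": 0},{"x": 0,"y": 0,"z": 0,"ax": 0,"ay": 0,"az": 0},{"x": 0,"y": 0,"z": 0,"ax": 0,"ay": 0,"az": 0},{"x": 0,"y": 0,"z": 0,"ax": 0,"ay": 0,"az": 0},{"x": 0,"y": 0,"z": 0,"ax": 0,"ay": 0,"az": 0}]'

```text
time_s: 9.8
tool_pos: [0.4619, 0.2032, 0.0275]
tool_rot: [-180.0, 0.0, 11.2]
force: [-0.5, -0.4, -0.9]
grip_width: 0.0197
grasp_force: 60.0
```

>>> jog_arm --motion '[{"x": 0,"y": 0,"z": -2.5,"ax": 0,"ay": 0,"az": 0},{"x": 0,"y": 0,"z": -5,"ax": 0,"ay": 0,"az": 0},{"x": 0,"y": 0,"z": -5,"ax": 0,"ay": 0,"az": 0},{"x": 0,"y": 0,"z": -5,"ax": 0,"ay": 0,"az": 0},{"x": 0,"y": 0,"z": -5,"ax": 0,"ay": 0,"az": 0}]'

```text
time_s: 10.3
tool_pos: [0.4611, 0.2027, 0.254]
tool_rot: [180.0, 0.1, 11.2]
force: [0.7, -0.2, -3.1]
grip_width: 0.0192
grasp_force: 60.0
```

>>> jog_arm --motion '[{"x": -0.5,"y": 2.8,"z": 0,"ax": 0,"ay": 0,"az": 0},{"x": -0.7,"y": 4,"z": 0,"ax": 0,"ay": 0,"az": 0},{"x": -0.7,"y": 4,"z": 0,"ax": 0,"ay": 0,"az": 0},{"x": -0.7,"y": 4,"z": 0,"ax": 0,"ay": 0,"az": 0},{"x": -0.7,"y": 4,"z": 0,"ax": 0,"ay": 0,"az": 0}]'

```text
time_s: 10.8
tool_pos: [0.4652, 0.0106, 0.2519]
tool_rot: [-180.0, 0.1, 11.2]
force: [0.6, -0.4, -2.8]
grip_width: 0.0193
grasp_force: 60.0
```

>>> jog_arm --motion '[{"x": -0.7,"y": 4,"z": 0,"ax": 0,"ay": 0,"az": 0},{"x": -0.7,"y": 4,"z": 0,"ax": 0,"ay": 0,"az": 0},{"x": -0.7,"y": 4,"z": 0,"ax": 0,"ay": 0,"az": 0},{"x": -0.7,"y": 4,"z": 0,"ax": 0,"ay": 0,"az": 0},{"x": -0.6,"y": 3.8,"z": 0,"ax": 0,"ay": 0,"az": 0}]'

```text
time_s: 11.3
tool_pos: [0.4701, -0.1903, 0.2521]
tool_rot: [-180.0, 0.0, 11.2]
force: [0.8, -0.1, -3.1]
grip_width: 0.0195
grasp_force: 60.0
```

>>> jog_arm --motion '[{"x": 0,"y": 0,"z": 0,"ax": 0,"ay": 0,"az": 0},{"x": 0,"y": 0,"z": 0,"ax": 0,"ay": 0,"az": 0},{"x": 0,"y": 0,"z": 0,"ax": 0,"ay": 0,"az": 0},{"x": 0,"y": 0,"z": 0,"ax": 0,"ay": 0,"az": 0},{"x": 0,"y": 0,"z": 0,"ax": 0,"ay": 0,"az": 0}]'

```text
time_s: 11.8
tool_pos: [0.4712, -0.1873, 0.2524]
tool_rot: [-180.0, 0.0, 11.3]
force: [-1.3, -0.2, -3.2]
grip_width: 0.0196
grasp_force: 60.0
```

Run:
```python
from h import *
o=env.get_obs();print(o['tool_pos'],o['tool_rot'],o['force'])
s=env.read_camera("scene")[:,:,::-1];t=env.read_camera("top")[:,:,::-1]
c=np.hstack([cv2.resize(s[110:290,190:350],(480,540)),cv2.resize(t[180:360,340:440],(300,540))]);cv2.imwrite("pics/s3.png",c)
P=o['tool_pos'];H=P+np.r_[.0526*np.cos(.196),.0526*np.sin(.196),-.0235+.084]
print("exp head top scene",w2px("scene",H),"top",w2px("top",H))
```

```text
[ 0.47120059 -0.18730379  0.25243068] [-1.79976605e+02  2.59990465e-03  1.13139735e+01] [-1.34619023 -0.15383267 -3.17028253]
exp head top scene [267.24125757 138.41125572] top [436.7427681  211.95029724]
```

View pics/s3.png

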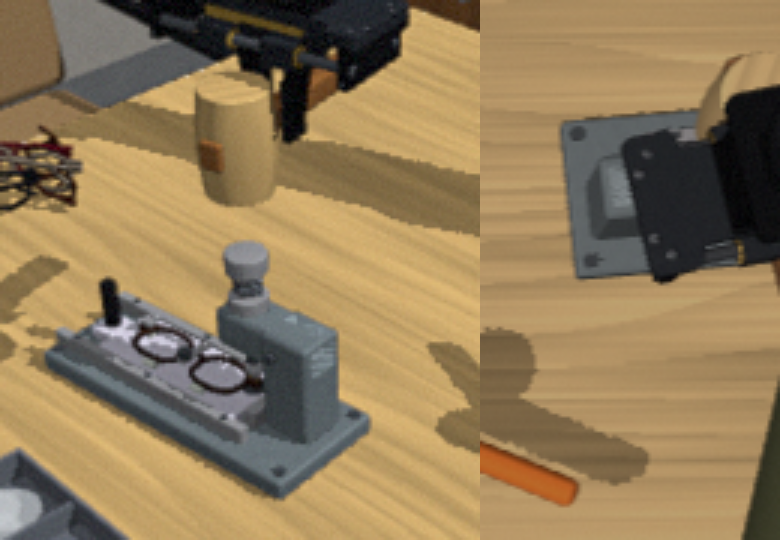

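Scene view: the mallet head is over the punch (head bottom near crop (239,190), punch top (246,254)), the carriage is home and the mallet held square. Ready to strike.

>>> jog_arm --motion '[{"x": 0,"y": 0,"z": 2,"ax": 0,"ay": 0,"az": 0},{"x": 0,"y": 0,"z": 3,"ax": 0,"ay": 0,"az": 0},{"x": 0,"y": 0,"z": 2.7,"ax": 0,"ay": 0,"az": 0},{"x": 0,"y": 0,"z": 0,"ax": 0,"ay": 0,"az": 0},{"x": 0,"y": 0,"z": 0,"ax": 0,"ay": 0,"az": 0}]'

```text
time_s: 12.4
tool_pos: [0.4707, -0.1884, 0.1759]
tool_rot: [-180.0, 0.1, 11.2]
force: [-3.9, -0.3, 2.8]
grip_width: 0.0195
grasp_force: 60.0
```

Force on the punch is now about 6 N, just the spring near the bottom. I'll press slightly further to make sure it reaches the stop.

>>> jog_arm --motion '[{"x": 0,"y": 0,"z": 0.2,"ax": 0,"ay": 0,"az": 0},{"x": 0,"y": 0,"z": 0,"ax": 0,"ay": 0,"az": 0},{"x": 0,"y": 0,"z": 0,"ax": 0,"ay": 0,"az": 0},{"x": 0,"y": 0,"z": 0,"ax": 0,"ay": 0,"az": 0},{"x": 0,"y": 0,"z": 0,"ax": 0,"ay": 0,"az": 0}]'

```text
time_s: 12.9
tool_pos: [0.4712, -0.1885, 0.1738]
tool_rot: [-180.0, -0.0, 11.2]
force: [-2.5, 0.5, 3.1]
grip_width: 0.0193
grasp_force: 60.0
```

>>> jog_arm --motion '[{"x": 0,"y": 0,"z": 0.2,"ax": 0,"ay": 0,"az": 0},{"x": 0,"y": 0,"z": 0,"ax": 0,"ay": 0,"az": 0},{"x": 0,"y": 0,"z": 0,"ax": 0,"ay": 0,"az": 0},{"x": 0,"y": 0,"z": 0,"ax": 0,"ay": 0,"az": 0},{"x": 0,"y": 0,"z": 0,"ax": 0,"ay": 0,"az": 0}]'

```text
time_s: 13.4
tool_pos: [0.4711, -0.1886, 0.1727]
tool_rot: [-180.0, -0.0, 11.2]
force: [-6.3, 0.8, 12.5]
grip_width: 0.0192
grasp_force: 60.0
```

>>> jog_arm --motion '[{"x": 0,"y": 0,"z": 0.2,"ax": 0,"ay": 0,"az": 0},{"x": 0,"y": 0,"z": 0,"ax": 0,"ay": 0,"az": 0},{"x": 0,"y": 0,"z": 0,"ax": 0,"ay": 0,"az": 0},{"x": 0,"y": 0,"z": 0,"ax": 0,"ay": 0,"az": 0},{"x": 0,"y": 0,"z": 0,"ax": 0,"ay": 0,"az": 0}]'

```text
time_s: 13.9
tool_pos: [0.471, -0.1888, 0.1723]
tool_rot: [-179.9, -0.0, 11.2]
force: [-11.9, 2.3, 23.3]
grip_width: 0.0197
grasp_force: 60.0
```

Run:
```python
from h import *
o=env.get_obs();print(o['tool_pos'],o['force'])
s=env.read_camera("scene")[:,:,::-1]
cv2.imwrite("pics/s4.png",cv2.resize(s[150:290,200:350],(600,560),interpolation=2))
```

```text
[ 0.47098886 -0.18875391  0.1722566 ] [-11.8577212    2.30420142  23.27700062]
```

View pics/s4.png

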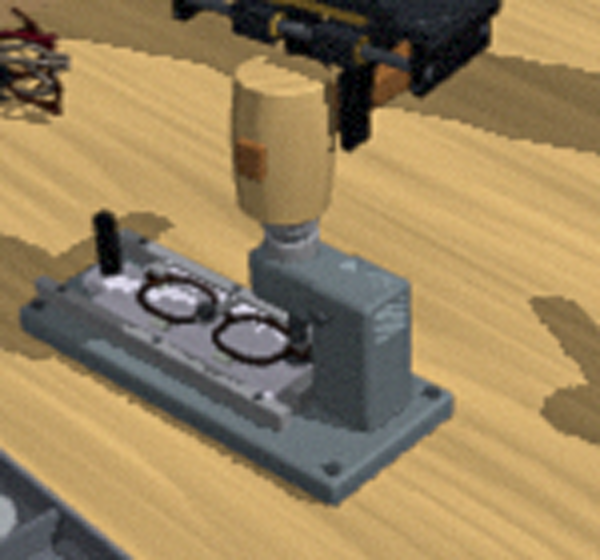

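The punch now sits on its stop: 26 N and no more travel. The mallet is still square on it. Next I raise it and carry the mallet back.

>>> jog_arm --motion '[{"x": 0,"y": 0,"z": -1.5,"ax": 0,"ay": 0,"az": 0},{"x": 0,"y": 0,"z": -2.5,"ax": 0,"ay": 0,"az": 0},{"x": 0,"y": 0,"z": -2.5,"ax": 0,"ay": 0,"az": 0},{"x": 0,"y": 0,"z": -2.2,"ax": 0,"ay": 0,"az": 0},{"x": 0,"y": 0,"z": 0,"ax": 0,"ay": 0,"az": 0}]'

```text
time_s: 14.45
tool_pos: [0.4731, -0.1888, 0.2585]
tool_rot: [179.9, -0.3, 11.2]
force: [-0.3, -0.8, -2.2]
grip_width: 0.0196
grasp_force: 60.0
```

>>> jog_arm --motion '[{"x": 0.5,"y": -2.8,"z": 0,"ax": 0,"ay": 0,"az": 0},{"x": 0.7,"y": -4,"z": 0,"ax": 0,"ay": 0,"az": 0},{"x": 0.7,"y": -4,"z": 0,"ax": 0,"ay": 0,"az": 0},{"x": 0.7,"y": -4,"z": 0,"ax": 0,"ay": 0,"az": 0},{"x": 0.7,"y": -4,"z": 0,"ax": 0,"ay": 0,"az": 0}]'

```text
time_s: 14.95
tool_pos: [0.4661, 0.0042, 0.2545]
tool_rot: [-180.0, 0.1, 11.2]
force: [1.3, -0.1, -2.7]
grip_width: 0.0191
grasp_force: 60.0
```

>>> jog_arm --motion '[{"x": 0.7,"y": -4,"z": 0,"ax": 0,"ay": 0,"az": 0},{"x": 0.7,"y": -4,"z": 0,"ax": 0,"ay": 0,"az": 0},{"x": 0.7,"y": -4,"z": 0,"ax": 0,"ay": 0,"az": 0},{"x": 0.7,"y": -4,"z": 0,"ax": 0,"ay": 0,"az": 0},{"x": 0.6,"y": -3.8,"z": 0,"ax": 0,"ay": 0,"az": 0}]'

```text
time_s: 15.45
tool_pos: [0.4609, 0.2051, 0.2542]
tool_rot: [180.0, 0.1, 11.2]
force: [0.6, -0.4, -2.9]
grip_width: 0.019
grasp_force: 60.0
```

>>> jog_arm --motion '[{"x": 0,"y": 0,"z": 4,"ax": 0,"ay": 0,"az": 0},{"x": 0,"y": 0,"z": 4,"ax": 0,"ay": 0,"az": 0},{"x": 0,"y": 0,"z": 4,"ax": 0,"ay": 0,"az": 0},{"x": 0,"y": 0,"z": 0,"ax": 0,"ay": 0,"az": 0},{"x": 0,"y": 0,"z": 0,"ax": 0,"ay": 0,"az": 0}]'

```text
time_s: 15.95
tool_pos: [0.4612, 0.2028, 0.1356]
tool_rot: [179.9, 0.1, 11.2]
force: [0.7, -0.4, -2.1]
grip_width: 0.0195
grasp_force: 60.0
```

Run:
```python
from h import *
o=env.get_obs();print(o['tool_pos'],o['tool_rot'],o['force'])
s=env.read_camera("scene")[:,:,::-1]
c=np.hstack([cv2.resize(s[240:390,330:460],(390,450)),cv2.resize(s[170:300,190:320],(400,450))]);cv2.imwrite("pics/s5.png",c)
```

```text
[0.46120933 0.20282946 0.13561543] [1.79945233e+02 1.26945654e-01 1.11756201e+01] [ 0.66709574 -0.38204477 -2.06816165]
```

View pics/s5.png

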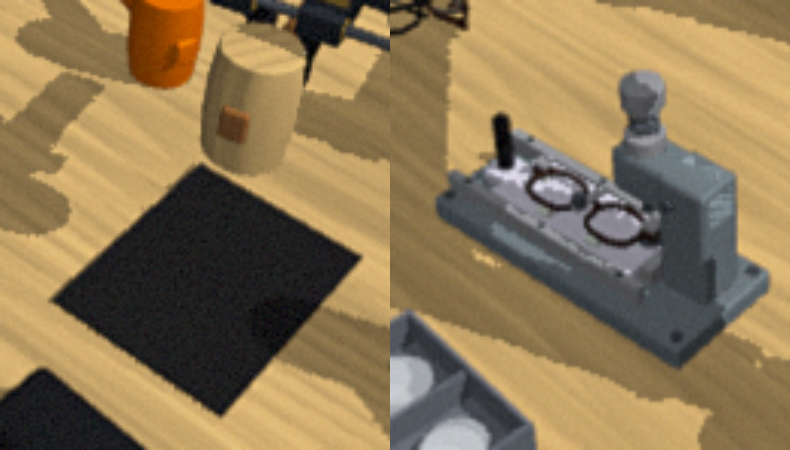

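The punch is back up, the carriage is home, and the mallet hangs upright above the mat. I'll lower it.

>>> jog_arm --motion '[{"x": 0,"y": 0,"z": 3,"ax": 0,"ay": 0,"az": 0},{"x": 0,"y": 0,"z": 3.5,"ax": 0,"ay": 0,"az": 0},{"x": 0,"y": 0,"z": 2.5,"ax": 0,"ay": 0,"az": 0},{"x": 0,"y": 0,"z": 1,"ax": 0,"ay": 0,"az": 0},{"x": 0,"y": 0,"z": 0,"ax": 0,"ay": 0,"az": 0}]'

```text
time_s: 16.5
tool_pos: [0.4624, 0.2035, 0.0371]
tool_rot: [-180.0, -0.0, 11.2]
force: [-0.2, -0.4, -2.9]
grip_width: 0.0194
grasp_force: 60.0
```

>>> jog_arm --motion '[{"x": 0,"y": 0,"z": 0.3,"ax": 0,"ay": 0,"az": 0},{"x": 0,"y": 0,"z": 0.2,"ax": 0,"ay": 0,"az": 0},{"x": 0,"y": 0,"z": 0,"ax": 0,"ay": 0,"az": 0},{"x": 0,"y": 0,"z": 0,"ax": 0,"ay": 0,"az": 0},{"x": 0,"y": 0,"z": 0,"ax": 0,"ay": 0,"az": 0}]'

```text
time_s: 17.0
tool_pos: [0.4622, 0.2034, 0.032]
tool_rot: [-180.0, -0.0, 11.2]
force: [-0.6, 0.5, -2.3]
grip_width: 0.0194
grasp_force: 60.0
```

>>> jog_arm --motion '[{"x": 0,"y": 0,"z": 0.2,"ax": 0,"ay": 0,"az": 0},{"x": 0,"y": 0,"z": 0.1,"ax": 0,"ay": 0,"az": 0},{"x": 0,"y": 0,"z": 0,"ax": 0,"ay": 0,"az": 0},{"x": 0,"y": 0,"z": 0,"ax": 0,"ay": 0,"az": 0},{"x": 0,"y": 0,"z": 0,"ax": 0,"ay": 0,"az": 0}]'

```text
time_s: 17.5
tool_pos: [0.4619, 0.2032, 0.0286]
tool_rot: [180.0, -0.0, 11.2]
force: [0.3, -0.5, -3.1]
grip_width: 0.0197
grasp_force: 60.0
```

>>> jog_arm --motion '[{"x": 0,"y": 0,"z": 0.2,"ax": 0,"ay": 0,"az": 0},{"x": 0,"y": 0,"z": 0,"ax": 0,"ay": 0,"az": 0},{"x": 0,"y": 0,"z": 0,"ax": 0,"ay": 0,"az": 0},{"x": 0,"y": 0,"z": 0,"ax": 0,"ay": 0,"az": 0},{"x": 0,"y": 0,"z": 0,"ax": 0,"ay": 0,"az": 0}]'

```text
time_s: 18.0
tool_pos: [0.4619, 0.2032, 0.0266]
tool_rot: [-180.0, -0.0, 11.2]
force: [0.4, 0.4, -2.4]
grip_width: 0.0195
grasp_force: 60.0
```

>>> jog_arm --motion '[{"x": 0,"y": 0,"z": 0.1,"ax": 0,"ay": 0,"az": 0},{"x": 0,"y": 0,"z": 0.1,"ax": 0,"ay": 0,"az": 0},{"x": 0,"y": 0,"z": 0,"ax": 0,"ay": 0,"az": 0},{"x": 0,"y": 0,"z": 0,"ax": 0,"ay": 0,"az": 0},{"x": 0,"y": 0,"z": 0,"ax": 0,"ay": 0,"az": 0}]'

```text
time_s: 18.5
tool_pos: [0.4619, 0.2032, 0.0246]
tool_rot: [-180.0, -0.0, 11.2]
force: [0.2, -0.1, -2.9]
grip_width: 0.0193
grasp_force: 60.0
```

>>> jog_arm --motion '[{"x": 0,"y": 0,"z": 0.1,"ax": 0,"ay": 0,"az": 0},{"x": 0,"y": 0,"z": 0.1,"ax": 0,"ay": 0,"az": 0},{"x": 0,"y": 0,"z": 0,"ax": 0,"ay": 0,"az": 0},{"x": 0,"y": 0,"z": 0,"ax": 0,"ay": 0,"az": 0},{"x": 0,"y": 0,"z": 0,"ax": 0,"ay": 0,"az": 0}]'

```text
time_s: 19.0
tool_pos: [0.4617, 0.2032, 0.024]
tool_rot: [-180.0, 0.0, 11.2]
force: [-5.3, -2.7, 10.2]
grip_width: 0.0197
grasp_force: 60.0
```

Contact made. I'll ease off 1 mm and release.

>>> jog_arm --motion '[{"x": 0,"y": 0,"z": -0.1,"ax": 0,"ay": 0,"az": 0},{"x": 0,"y": 0,"z": 0,"ax": 0,"ay": 0,"az": 0},{"x": 0,"y": 0,"z": 0,"ax": 0,"ay": 0,"az": 0},{"x": 0,"y": 0,"z": 0,"ax": 0,"ay": 0,"az": 0},{"x": 0,"y": 0,"z": 0,"ax": 0,"ay": 0,"az": 0}]' --claw 0.2

```text
time_s: 19.5
tool_pos: [0.4619, 0.2032, 0.0234]
tool_rot: [180.0, 0.0, 11.2]
force: [-0.2, -0.4, 0.9]
grip_width: 0.0492
grasp_force: 0.0
```

>>> jog_arm --motion '[{"x": 0,"y": 0,"z": 0,"ax": 0,"ay": 0,"az": 0},{"x": 0,"y": 0,"z": 0,"ax": 0,"ay": 0,"az": 0},{"x": 0,"y": 0,"z": 0,"ax": 0,"ay": 0,"az": 0},{"x": 0,"y": 0,"z": 0,"ax": 0,"ay": 0,"az": 0},{"x": 0,"y": 0,"z": 0,"ax": 0,"ay": 0,"az": 0}]'

```text
time_s: 20.0
tool_pos: [0.4619, 0.2032, 0.0236]
tool_rot: [-180.0, -0.0, 11.2]
force: [0.5, 0.4, 1.1]
grip_width: 0.0524
grasp_force: 0.0
```

>>> jog_arm --motion '[{"x": 0,"y": 0,"z": -2,"ax": 0,"ay": 0,"az": 0},{"x": 0,"y": 0,"z": -3,"ax": 0,"ay": 0,"az": 0},{"x": 0,"y": 0,"z": -4,"ax": 0,"ay": 0,"az": 0},{"x": 0,"y": 0,"z": -4,"ax": 0,"ay": 0,"az": 0},{"x": 0,"y": 0,"z": -4,"ax": 0,"ay": 0,"az": 0}]'

```text
time_s: 20.5
tool_pos: [0.4616, 0.203, 0.1952]
tool_rot: [-180.0, -0.0, 11.2]
force: [-0.2, 0.4, -0.9]
grip_width: 0.0519
grasp_force: 0.0
```

Run:
```python
from h import *
o=env.get_obs();print(o['tool_pos'],o['grip_width'],o['force'])
s=env.read_camera("scene")[:,:,::-1];cv2.imwrite("pics/s6.png",s[130:390,140:460])
```

```text
[0.46164978 0.20295213 0.19520415] 0.05193682694150766 [-0.1588661   0.44709318 -0.87174164]
```

View pics/s6.png

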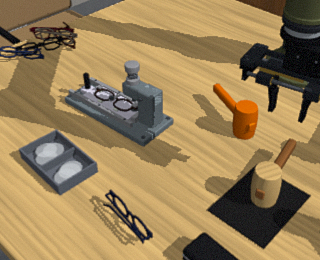

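The mallet stands upright on the mat at crop (266,185). The punch is up, the carriage home, and the bystanders look unmoved. Handing in.

```bash
python3 -c "
from cell import env
print(env.sign_off())"
```

```text
the job is handed in; nothing more can be done
None
```

The job is handed in, with no verdict returned: carriage pushed home, punch struck with the mallet and driven to its stop so the hinge should be fully down (not seen directly), punch sprung back, and the mallet upright on its mat.

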